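# Close the column gate, then hold the index plunger clear

### The arm

A 6-joint arm with a two-finger parallel gripper is mounted at the origin on the work surface. World frame = base frame: x ahead of the robot, y to its left, z up, the work surface at z = 0. Lengths are in mm, angles in rad, forces in N, time in s.
With the tool pointing down it reaches from about 275 to 850 mm from the base axis. Payload 19 kg.
Tool frame: the origin (TCP) lies midway between the tips of the shut fingers; the grasp point (between the pads) lies r.grip_point_offset behind it (r.grip_point_offset is the distance from the TCP to the grasp point, in mm); x points along the fingers, y is the direction in which the jaws open and shut, and the axes are right-handed (so a half turn about x gives the same grasp; the last joint's range is limited). The gripper opens to 85 mm and grips with 20 to 120 N. Pads are 22 mm wide; open, the fingers measure 114 mm over their backs; the gripper's body (76 mm by 85 mm) begins 54 mm behind the grasp point. The pads swing forward as they close: fully open they stand 13 mm farther back than shut.
Start: joints at [-1.245, 0.15, 1.437, -0, 1.554, -0.134], TCP at [255.136, -515.258, 195.967] pointing down, gripper open.
Joint ranges: [-2.8, 2.8], [-0.68, 2.1], [0.12, 2.68], [-1.39, 4.53], [0.16, 2.79], [-2.81, 2.81]. Speed limits (rad/s): [1.89, 1.89, 2.22, 3.01, 3.01, 3.01].

### API

Orientations are given as a unit quaternion [x, y, z, w].
In Python, from station import readout, grab_frame, camera_info, workorder, r gives the robot as it stands.
- The arm moves only by the shell command python3 -m creep 'ROWS'. ROWS is JSON, a list of rows, each a list of 5 numbers: the opening, from 0 (shut) to 1 (fully open), then the shift along the tool's x, y, z in cm, then the turn about the tool's x in rad. In form: [[claw, x, y, z, twist], ...]. A call has 1 to 10 rows; each row is the pose to reach, as a shift and turn from the pose commanded when the call began, along the tool's axes at that moment; what a row does not reach only later rows make up. A row lasts 1/10 s, in which the tool goes at most 50 mm and 8.59 degrees, less where a joint would pass 70% of its speed; a pose out of reach is approached as far as the arm can. A call with a gripper value outside its range is refused whole. The fingers move at their own pace and stop on an object; the grip force is fixed at half the most. Time passes only in rows, so rows that repeat a pose let the fingers close. It gives the time, the measured TCP pose, the force and the opening at its end, in the units of the state.
- readout.get_state(): the state, without advancing time (a new reading comes with each control period).
- grab_frame(name): name is "scene" or "top" or "wrist"; returns (picture, depth): 420x560x3 uint8, red, green, blue; 420x560 float32, mm along the optical axis (not along the pixel's ray), 0 where there is no reading.
- camera_info(name): a dict with "fx", "fy", "cx", "cy" (pixels), "R" (3x3) and "t" (3): a world point X has camera coordinates R X + t. Camera axes: x right, y down, z forward; pixel columns grow to the right and rows downward; lengths in mm; the calibration is good to about 2 mm. A picture is of the moment at which its call begins: read the wrist's pose just before it. camera_info takes no time and is no camera call; for the wrist camera it gives the pose at the moment of the call.
- workorder.close_job(): hands the job in, once; it reports no verdict.
The state is a dict: "clock": time; "q": joint angles; "qvel": joint speeds; "joint_efforts": joint torques, N m; "ee_pos": TCP position; "orientation": TCP orientation; "contact_force": force on the tool from outside, world axes, zero at the start; "wrist_torque": the same for the moment, N m; "gripper_width": finger opening in mm.
Only numpy, scipy, OpenCV 4.12 (cv2) and the standard library are available. Lean on these libraries where they do the work, as an engineer would, in place of code of your own. Each camera call takes 0.05 s, during which the arm holds its last target.

### The job

The chromatography column lies in the black carriage of its holder. First swing the hinged steel gate over the column until its bar rests fully in the catch, so the column cannot come out; then take the black knob of the sprung index plunger, pull it fully back so that its pin is clear of the seat hole in the carriage, and finish while still holding it there with the gripper, gate still closed. Leave the column, the bottle, the beaker and the spanner where they are.

Things in the scene. Friction and masses are not known exactly. Their poses are not given: they have to be found in the camera images.
- holder: column holder, fixed to the bench: aluminium base plate 215 (x) x 250 (y) x 12 mm; origin on the bench under the middle of the plate, x away from the plunger's knob towards the column, y along the column, z up; its yaw is 1.3 to 2.2 rad. On the plate stands the black carriage, 90 (x from 0 to 90) x 200 (y) mm, top at z 60 mm; on it the column in two cradles at x 45 mm, column top at z 95 mm
- gate_hinge (a point): point on the gate's upright hinge axis, at the bar's height; in the holder's frame (85, 30, 106) mm
- gate (a joint): angle of the gate about its upright hinge, rad: 0 = closed, its bar lying across the column along the holder's -x with its end stopped in the steel catch; grows as the free end swings towards the holder's +y; range 0 to 1.6, starts 0.8 to 1.35. The hinge is stiff enough (about 0.08 N m) to stay where it is left
- gate_post (a point): point on the axis of the gate's upright black grip post (diameter 14 mm, 42 mm tall), 92 mm from the hinge axis; this point is 136 mm above the bench, 12 mm below the post's top (148 mm). The post stands on the flat steel bar (14 mm wide, bar top 110 mm above the bench) near its free end. The catch, on the plunger's side of the column, reaches 115 mm above the bench
- seat_hole (a point): centre of the mouth of the plunger's seat hole in the carriage's face, at (0, -60, 45) mm in the holder's frame; the hole has a brass rim, the pin enters it along the holder's +x
- plunger (a joint): how far the plunger is drawn back along the holder's -x, m: 0 = pin 12 mm deep in the seat hole, 0.012 = its tip just leaves the hole, 0.020 = fully back against its stop. The spring pushes it home with 4 N at 0 and 12 N fully back; let go, it springs in
- pull_knob (a point): middle of the round black knob of the plunger, level axis along the holder's x, 45 mm above the bench; this point lies on the axis at the middle of its head (26 mm diameter, 24 mm long); towards +x a neck 14 mm thick and 8 mm long, then a fixed nut, 22 mm away when the pin is home, and a bracket 40 mm wide, 64 mm tall. Clear beside and above; the base plate's top is 12 mm above the bench
- column_center (a point): middle of the steel column (20 mm diameter, 170 mm long with end nuts 25 mm in diameter), lying loose in its cradles along the holder's y, axis 85 mm above the bench
- bottle: amber bottle, 70 mm diameter, 150 mm tall; origin under its centre; bystander
- beaker: glass beaker, 70 mm diameter, 80 mm tall; origin under its centre; bystander
- spanner: open spanner 140 mm long lying flat; bystander

How it is judged (in metres and radians):
On the way, in this order (a step that is already met when the one before it is completed fails the run):
1. the gate is closed in its catch, the plunger still home (value of joint gate below 0.08 rad and value of joint plunger below 0.006 m), for 0.2 s.
2. the plunger is drawn fully back (value of joint plunger above 0.016 m), for 0.3 s.
At the end, for the whole second after the job is handed in: The gate is within 0.08 rad of closed, the plunger is drawn back more than 16 of its 20 mm with the fingers pressing on its knob (more than 2 N), and the column lies in its cradles (within 15 mm of its start). The program ends holding the knob (value of joint gate below 0.08 rad and value of joint plunger above 0.016 m and contact force between the fingers and plunger above 2 N and distance of column_center from where it was at the start of the episode below 0.015 m); the arm keeps its last pose, push and grip.
It fails at once if the column is pushed out of place by more than 20 mm (distance of column_center from where it was at the start of the episode above 0.02 m).
It fails at once if the bottle, beaker or spanner is moved by more than 30 mm (distance of any of bottle, beaker, spanner from where it was at the start of the episode above 0.03 m).
It also fails if it takes over 51 s, if anything falls off the work surface, if the arm or the gripper's body presses on something with over 40 N, if the wrist force passes 120 N, or if a joint passes its speed limit or range.

## Working session

There is one attempt and no reset: what is moved stays moved. The work goes in short steps, Python scripts to look and compute and a shell command to move; the robot and the scene stay as the last step left them, time stands still between calls to the robot, and variables do not carry over. Pictures are saved under pics/ and viewed, and the job is handed in when it is done.

```bash
ls; mkdir -p pics; python3 - <<'E'
from station import readout, grab_frame, camera_info, workorder, r
import cv2,numpy as np
print(readout.get_state()); print(r.grip_point_offset)
for n in ("top","scene"):
    im,d=grab_frame(n); cv2.imwrite(f"pics/{n}0.png",im[:,:,::-1]); np.savez(f"pics/{n}0.npz",im=im,d=d)
    c=camera_info(n); print(n,c)
E
```

```text
pics
{'clock': 0.0, 'q': array([-1.24495146e+00,  1.50967266e-01,  1.43799081e+00,  3.89916714e-06,
        1.55376307e+00, -1.33990379e-01]), 'qvel': array([ 6.44702677e-05,  1.61405775e-04, -2.54652450e-04,  7.13594975e-04,
        2.44226537e-03,  9.32477822e-04]), 'joint_efforts': array([-6.49665217e-04, -7.13047099e+01, -5.70864379e+01, -1.59620495e-04,
        9.05128109e-03, -4.47062632e-05]), 'ee_pos': array([ 255.08952553, -515.02868668,  195.40615913]), 'orientation': array([-0.68846244, -0.16154497,  0.68853613, -0.16075041]), 'contact_force': array([ 0.02161495,  0.15734279, -0.0850029 ]), 'wrist_torque': array([-0.03769285, -0.01065014, -0.04478779]), 'gripper_width': 85.47801895489242}
18.700000000000003
top {'fx': 526.5315123074314, 'fy': 526.5315123074314, 'cx': 278.4664296340804, 'cy': 205.37335371595512, 'R': array([[ 0.01685144, -0.99952865,  0.02566126],
       [-0.9825383 , -0.02131036, -0.18483602],
       [ 0.18529575, -0.02209842, -0.9824343 ]]), 't': array([  96.47540768,  589.86662313, 1020.1666211 ])}
scene {'fx': 394.73181136736355, 'fy': 394.73181136736355, 'cx': 269.222974178002, 'cy': 206.29884148741797, 'R': array([[ 4.24309413e-02,  9.99099143e-01,  7.19206875e-04],
       [ 7.45485351e-01, -3.11808923e-02, -6.65792268e-01],
       [-6.65170059e-01,  2.87863509e-02, -7.46136810e-01]]), 't': array([-162.93819992, -379.96146501, 1121.39399994])}
```

View pics/top0.png

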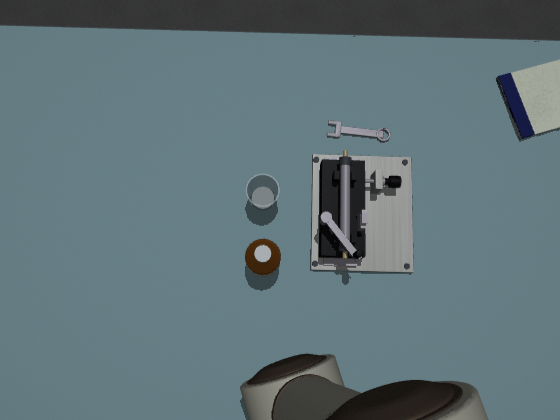

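View pics/scene0.png

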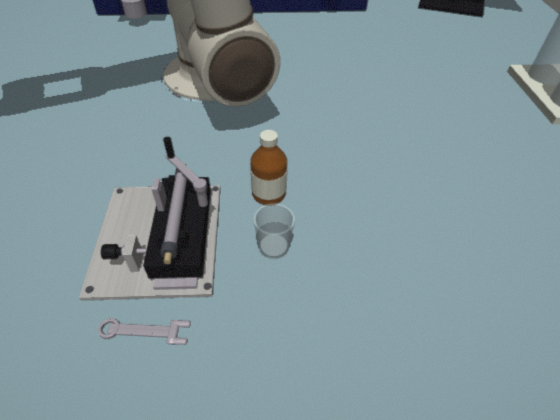

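The top view shows the plate at about columns 312–412, rows 155–272. The knob is near (396,182), the hinge near (326,217) and the post end of the bar near (352,250). Next I'll take an enlarged crop and measure.

```bash
cat > h.py <<'E'
import numpy as np,cv2
def ray(c,u,v,z):
    d=np.array([(u-c['cx'])/c['fx'],(v-c['cy'])/c['fy'],1.]); R=np.array(c['R']);t=np.array(c['t'])
    o=-R.T@t; w=R.T@d; return o+w*(z-o[2])/w[2]
def proj(c,X):
    p=np.array(c['R'])@np.array(X,float)+c['t']; return p[0]/p[2]*c['fx']+c['cx'],p[1]/p[2]*c['fy']+c['cy']
def tri(c1,p1,c2,p2):
    A=[];b=[]
    for c,p in((c1,p1),(c2,p2)):
        R=np.array(c['R']);t=np.array(c['t']);o=-R.T@t
        w=R.T@np.array([(p[0]-c['cx'])/c['fx'],(p[1]-c['cy'])/c['fy'],1.]);w/=np.linalg.norm(w)
        P=np.eye(3)-np.outer(w,w);A.append(P);b.append(P@o)
    X=np.linalg.solve(A[0]+A[1],b[0]+b[1]);return X,[np.linalg.norm(A[i]@X-b[i]) for i in(0,1)]
E
python3 - <<'E'
import numpy as np,cv2
from h import *
from station import camera_info
c=camera_info("top")
z=np.load("pics/top0.npz");im=z['im'];d=z['d']
g=im.min(2)
m=((im[:,:,0].astype(int)-im[:,:,2]>-8)&(g>90)).astype(np.uint8)
m[:140]=0;m[290:]=0;m[:,:300]=0;m[:,430:]=0
cs,_=cv2.findContours(m,cv2.RETR_EXTERNAL,cv2.CHAIN_APPROX_NONE)
k=max(cs,key=cv2.contourArea);R=cv2.minAreaRect(k);print(R)
b=cv2.boxPoints(R);W=np.array([ray(c,*p,12)[:2] for p in b]);print(W,[np.linalg.norm(W[i]-W[(i+1)%4]) for i in range(4)],W.mean(0))
cr=im[140:290,295:430];cv2.imwrite("pics/topc.png",cv2.resize(cr[:,:,::-1],None,fx=4,fy=4,interpolation=cv2.INTER_CUBIC))
z=np.load("pics/scene0.npz");cr=z['im'][130:310,75:235];cv2.imwrite("pics/scenec.png",cv2.resize(cr[:,:,::-1],None,fx=3.3,fy=3.3,interpolation=cv2.INTER_CUBIC))
E
```

```text
((379.99530029296875, 213.25680541992188), (66.1173095703125, 115.54019927978516), 1.0511807203292847)
[[ 461.25241238  -35.61506467]
 [ 710.33715422  -41.94096866]
 [ 711.10570671 -186.09703435]
 [ 461.2926797  -173.88779748]] [np.float64(249.16505709168993), np.float64(144.15811439369799), np.float64(250.11120312907627), np.float64(138.27273867670803)] [ 585.99698825 -109.38521629]
```

View pics/topc.png

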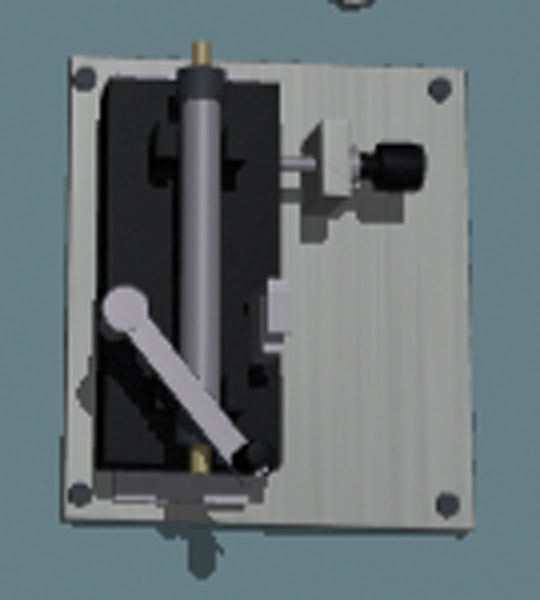

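View pics/scenec.png

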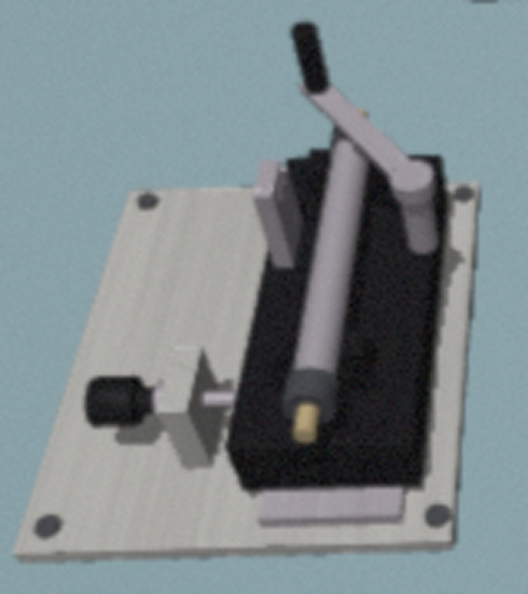

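The crop shows all four plate bolts and corners, the hinge cap at (126,309), the post top near (258,452), and the knob head spanning about x 372–426, y 143–191. I'll compute the holder pose from the bolts and corners, then cross-check the other points.

```bash
python3 - <<'E'
import numpy as np,cv2
from h import *
from station import camera_info
c=camera_info("top");s=camera_info("scene")
T=lambda x,y:(x/4+295-.375,y/4+140-.375)
S=lambda x,y:(x/3.3+75-.35,y/3.3+130-.35)
for name,pts,z in(("bolt",[(85,79),(439,89),(80,495),(447,504)],12),("corner",[(69,57),(467,69),(62,520),(473,529)],12)):
    W=np.array([ray(c,*T(*p),z)[:2] for p in pts]);print(name,W.round(1).tolist(),W.mean(0), [np.linalg.norm(W[i]-W[j]).round(1) for i,j in((0,1),(2,3),(0,2),(1,3))])
    # yaw: x dir from right to left in image
    vx=W[0]+W[2]-W[1]-W[3]; vy=W[2]+W[3]-W[0]-W[1]; print(np.arctan2(vx[1],vx[0]),np.arctan2(-vy[0],vy[1]))
pts=[(48,526),(437,515),(148,201),(463,193)]
W=np.array([ray(s,*S(*p),12)[:2] for p in pts]);print("sc bolts",W.round(1).tolist(),W.mean(0))
print("hinge",ray(c,*T(126,309),110))
print("hinge sc",ray(s,*S(411,178),110))
print("knob",ray(c,*T(400,167),45+5), ray(s,*S(116,401),47),tri(c,T(400,167),s,S(116,401)))
print("post",ray(c,*T(258,450),148), ray(s,*S(303,30),148))
print("postbase sc",ray(s,*S(317,88),112))
print(tri(c,T(258,450),s,S(303,30)))
E
```

```text
bolt [[698.6, 27.8], [697.6, -164.4], [474.6, 29.6], [473.5, -162.5]] [586.09263301 -67.39685691] [np.float64(192.2), np.float64(192.0), np.float64(224.0), np.float64(224.1)]
1.5654449261288086 1.5623915943378954
corner [[710.7, 36.5], [709.2, -180.1], [461.5, 38.9], [460.8, -175.7]] [585.55869282 -70.11196439] [np.float64(216.6), np.float64(214.6), np.float64(249.2), np.float64(248.5)]
1.5657413624457333 1.5573334805995038
sc bolts [[695.1, -161.1], [697.0, 31.1], [471.3, -158.5], [472.5, 33.0]] [583.97780316 -63.86581433]
hinge [556.72815372  16.82613663 110.        ]
hinge sc [557.12777432  20.49641845 110.        ]
knob [ 644.54219032 -132.66014457   50.        ] [ 645.85611926 -128.35520072   47.        ] (array([ 644.94087305, -131.39535237,   45.74701872]), [np.float64(2.3079821393509192), np.float64(2.3079821393508775)])
post [486.09337645 -39.48963328 148.        ] [482.07611898 -37.07534178 148.        ]
postbase sc [487.15157448 -35.72671276 112.        ]
(array([485.59189363, -37.5330383 , 150.88929524]), [np.float64(1.4317065588153537), np.float64(1.431706558815377)])
```

The holder origin is at about (585,-66.5) with yaw about 1.565. The given hinge offset puts the hinge at (555.5,18.7) and I measured about (557,18.7). Hinge to post measures 90 mm against 92 given, so the gate is at about 0.9 rad. The knob is at about (645,-131), level with holder y = -60. Next I'll work out the move in tool axes.

```bash
cat > plan.py <<'E'
import numpy as np
from scipy.spatial.transform import Rotation as Ro
from station import readout
O=np.array([585.,-66.5]);yaw=1.565
ex=np.array([np.cos(yaw),np.sin(yaw)]);ey=np.array([-ex[1],ex[0]])
H=O+85*ex+30*ey
def post(a): return H+92*(-np.cos(a)*ex+np.sin(a)*ey)
def tang(a): return -(np.sin(a)*ex+np.cos(a)*ey)   # closing direction
def rel(P,jaw=None):
    s=readout.get_state();R=Ro.from_quat(s['orientation']).as_matrix()
    d=R.T@(np.array(P,float)-s['ee_pos'])/10
    tw=None
    if jaw is not None:
        j=R.T@np.array([jaw[0],jaw[1],0]);tw=np.arctan2(j[2],j[1]);tw=(tw+np.pi/2)%np.pi-np.pi/2
    return d.round(2),tw,s
E
python3 - <<'E'
from plan import *
s=readout.get_state();print(Ro.from_quat(s['orientation']).as_matrix().round(3))
print(H,post(.9),post(0),tang(.9),tang(0))
p=post(.9)
print(rel([*p,200],tang(.9))[:2]);print(rel([*p,200],tang(0))[:2]);print(rel([*p,200],tang(.45))[:2])
E
```

```text
[[-0.     0.444 -0.896]
 [ 0.001 -0.896 -0.444]
 [-1.    -0.001 -0.   ]]
[555.49318898  18.67246094] [483.09684475 -38.09697927] [554.9599299  -73.32599358] [ 0.61705913 -0.78691679] [ 0.9999832  -0.00579629]
(array([ -0.41, -32.62, -41.6 ]), np.float64(-0.20519733920119654))
(array([ -0.41, -32.62, -41.6 ]), np.float64(-1.105197330457038))
(array([ -0.41, -32.62, -41.6 ]), np.float64(-0.6551974418402667))
```

```bash
python3 -m creep '[[0.45,-0.5,-4,-5,-0.1],[0.45,-0.5,-8,-10,-0.2],[0.45,-0.5,-12,-15,-0.3],[0.45,-0.5,-16,-20,-0.4],[0.45,-0.5,-20,-25.5,-0.5],[0.45,-0.5,-24,-30.5,-0.6],[0.45,-0.5,-28,-35.5,-0.65],[0.45,-0.5,-31,-39.5,-0.65],[0.45,-0.5,-32.6,-41.6,-0.65],[0.45,-0.5,-32.6,-41.6,-0.65]]'; python3 - <<'E'
from plan import *
from station import grab_frame,camera_info
import cv2
d,tw,s=rel([*post(.9),122],tang(.45));print(d,tw,s['ee_pos'],s['q'].round(2),s['gripper_width'])
for n in("wrist","top"):
    c=camera_info(n);im,dd=grab_frame(n);cv2.imwrite(f"pics/{n}1.png",im[:,:,::-1])
E
```

```text
clock: 1.1
ee_pos: [471.0, -62.2, 201.0]
orientation: [0.601, 0.373, -0.601, 0.373]
contact_force: [2.1, -1.3, 0.1]
gripper_width: 38.6
[ 7.9   0.01 -2.7 ] -0.005200798778011384 [471.03513269 -62.2024327  201.00400459] [-0.29 -0.06  1.65  0.    1.55  0.17] 38.647777475724205
```

View pics/wrist1.png

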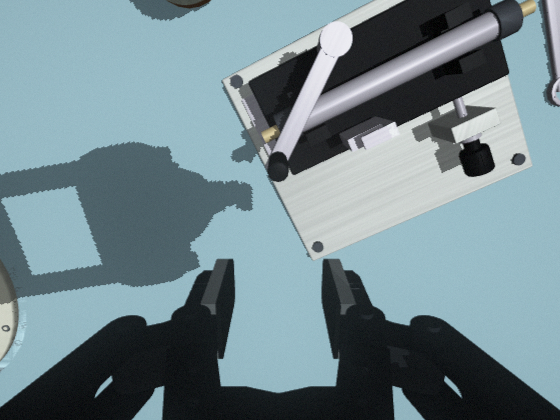

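View pics/top1.png

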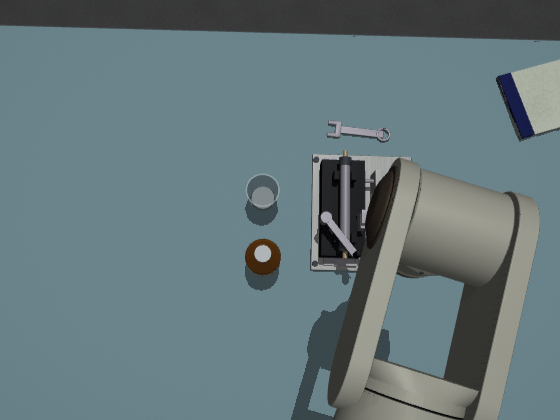

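The wrist view shows the post top at (279,163) and the hinge cap at (336,40). The arm isn't fully there yet, so I'll settle and measure again.

```bash
python3 -m creep '[[0.45,0,0,0,0],[0.45,0,0,0,0]]'; python3 - <<'E'
from plan import *
from h import *
from station import grab_frame,camera_info
import cv2
c=camera_info("wrist");im,dd=grab_frame("wrist");cv2.imwrite("pics/wrist2.png",im[:,:,::-1])
np.savez("pics/wrist2.npz",im=im,d=dd,**{k:c[k] for k in c})
d,tw,s=rel([*post(.9),122],tang(.45));print(d,tw,s['ee_pos'],s['contact_force'])
hsv=cv2.cvtColor(im,cv2.COLOR_RGB2GRAY)
cr=im[0:220,200:560];cv2.imwrite("pics/wrist2c.png",cv2.resize(cr[:,:,::-1],None,fx=2.2,fy=2.2))
E
```

```text
clock: 1.4
ee_pos: [470.4, -65.0, 200.8]
orientation: [-0.601, -0.372, 0.601, -0.372]
contact_force: [0.0, -0.2, 0.2]
gripper_width: 38.1
[ 7.89 -0.07 -3.01] -0.006644562206051807 [470.33972618 -65.33086404 200.88925406] [-1.03669911 -0.83861773  0.26958962]
```

View pics/wrist2c.png

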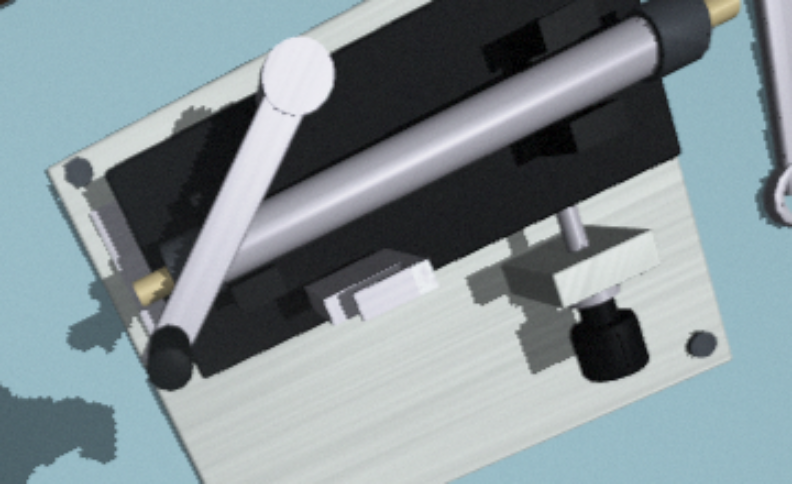

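Crop positions: post top at (171,363), hinge cap at (298,75), knob at (609,343), two bolts at (78,172) and (701,343).

```bash
python3 - <<'E'
from plan import *
from h import *
from station import camera_info
z=np.load("pics/wrist2.npz");c={k:z[k] for k in("fx","fy","cx","cy","R","t")}
W=lambda x,y:((x+.5)/2.2+200-.5,(y+.5)/2.2-.5)
p=ray(c,*W(171,365),148);h=ray(c,*W(298,75),110)
print("post",p,"hinge",h,np.linalg.norm((p-h)[:2]),"holder hinge",H)
v=(p-h)[:2];print("ang",np.arctan2(v@ey,-v@ex))
for q in((78,172),(701,343)):
  b=ray(c,*W(*q),12)[:2];print("bolt",b,(b-O)@ex,(b-O)@ey)
k=ray(c,*W(609,343),52)[:2];print("knob",k,(k-O)@ex,(k-O)@ey)
E
```

```text
post [484.40835597 -37.38996013 148.        ] hinge [556.31877387  19.21303398 110.        ] 91.51506512796419 holder hinge [555.49318898  18.67246094]
ang 0.8981547721452469
bolt [473.85804058  32.10354968] 97.9576817593083 111.71162758489582
bolt [ 696.60558909 -162.60442505] -95.4559117816702 -112.16076380592152
knob [ 641.68899132 -127.37906432] -60.549455549930116 -57.040911992744384
```

```bash
sed -i 's/585.,-66.5/585.5,-65.6/' plan.py; python3 - <<'E'
from plan import *
print(rel([*post(.9),120],tang(.45))[:2])
E
python3 -m creep '[[0.45,0,-0.05,-3,0],[0.45,0,-0.05,-3,0],[0.45,0,-0.05,-3,0]]'; python3 - <<'E'
from plan import *
d,tw,s=rel([*post(.9),120],tang(.45));print(d,tw)
E
```

```text
(array([ 8.09, -0.07, -3.11]), np.float64(-0.006644562206051807))
clock: 1.75
ee_pos: [483.4, -38.1, 200.9]
orientation: [-0.601, -0.372, 0.601, -0.372]
contact_force: [-0.5, 0.1, -0.8]
gripper_width: 38.2
[ 8.09 -0.02 -0.09] -0.0061182970175504
```

```bash
python3 -m creep '[[0.45,2.5,0,-0.1,0],[0.45,5,0,-0.1,0],[0.45,7,0,-0.1,0],[0.45,8,0,-0.1,0],[0.45,8,0,-0.1,0]]'; python3 - <<'E'
from plan import *
from station import grab_frame
import cv2
im,dd=grab_frame("wrist");cv2.imwrite("pics/wrist3.png",im[:,:,::-1])
s=readout.get_state();R=Ro.from_quat(s['orientation']).as_matrix()
print(R.round(3),s['ee_pos'])
for a in np.arange(.9,-.11,-.1):
    P=np.array([*post(a),s['ee_pos'][2]]);print(round(a,2),(R.T@(P-s['ee_pos'])/10).round(2))
E
```

```text
clock: 2.25
ee_pos: [483.3, -37.0, 120.2]
orientation: [-0.601, -0.373, 0.602, -0.372]
contact_force: [-1.1, 0.4, 0.0]
gripper_width: 38.1
[[-0.     0.895 -0.446]
 [ 0.    -0.446 -0.895]
 [-1.    -0.     0.   ]] [483.88359485 -36.96766285 121.26874621]
0.9 [ 0.   -0.02  0.03]
0.8 [-0.    0.83  0.39]
0.7 [-0.    1.71  0.65]
0.6 [-0.    2.62  0.83]
0.5 [-0.    3.53  0.92]
0.4 [-0.    4.45  0.91]
0.3 [-0.    5.37  0.81]
0.2 [-0.    6.27  0.62]
0.1 [-0.    7.14  0.35]
0.0 [-0.    7.99 -0.02]
-0.1 [-0.    8.79 -0.46]
```

View pics/wrist3.png

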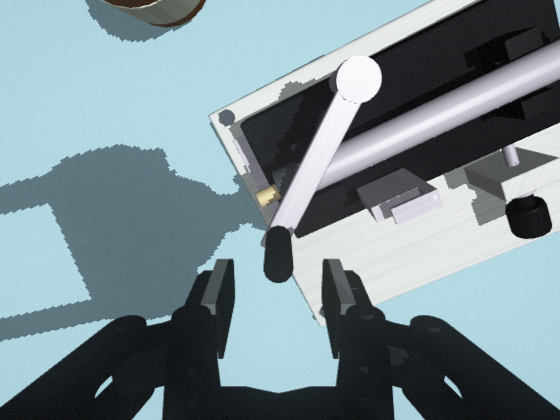

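The post is centred between the jaws at columns 265–293. I'll check by projection that it also lies between the pads in depth.

```bash
python3 - <<'E'
from plan import *
from h import *
from station import camera_info
c=camera_info("wrist");s=readout.get_state();e=s['ee_pos']
for z in(110,121,126,136,148): print(z,np.round(proj(c,[e[0],e[1],z])),np.round(proj(c,[*post(.9),z])))
R=Ro.from_quat(s['orientation']).as_matrix()
for dy in(-19,19):
  for dz in(-11,11): print(dy,dz,np.round(proj(c,e+R@[-6,dy,dz])))
E
```

```text
110 [277. 235.] [277. 235.]
121 [277. 242.] [277. 243.]
126 [277. 246.] [277. 247.]
136 [277. 255.] [277. 255.]
148 [277. 266.] [277. 267.]
-19 -11 [240. 228.]
-19 11 [241. 267.]
19 -11 [314. 227.]
19 11 [313. 266.]
```

```bash
python3 - <<'E'
from plan import *
from h import *
from station import camera_info,grab_frame
c=camera_info("wrist");s=readout.get_state();e=s['ee_pos'];R=Ro.from_quat(s['orientation']).as_matrix()
im,d=grab_frame("wrist");print(c['fx'],s['ee_pos'],s['gripper_width'])
def back(u,v):
    p=np.array([(u-c['cx'])/c['fx'],(v-c['cy'])/c['fy'],1.])*d[int(v),int(u)]
    X=c['R'].T@(p-c['t']);return X,R.T@(X-e)
for u,v in((227,265),(231,300),(231,265),(220,265),(225,350),(330,265),(326,300),(278,270)):
    X,t=back(u,v);print((u,v),d[v,u],X.round(1),"tool",t.round(1))
E
```

```text
360.93716568271424 [483.88359485 -36.96766285 121.26874621] 38.23657686414951
(227, 265) 145.24173 [470.7 -18.6 167.6] tool [-46.3 -20.  -10.6]
(231, 300) 149.81813 [464.5 -33.3 167.9] tool [-46.6 -19.    5.4]
(231, 265) 150.09778 [470.6 -21.  163.2] tool [-41.9 -19.   -8.3]
(220, 265) 145.6875 [468.  -17.5 167.2] tool [-45.9 -22.9 -10.4]
(225, 350) 360.69553 [ 361.2 -165.7   -0.8] tool [122.1 -52.4 169.9]
(330, 265) 145.72693 [507.7 -37.3 167.2] tool [-45.9  21.5 -10.3]
(326, 300) 143.09248 [500.6 -47.2 173.8] tool [-52.5  19.5   1.7]
(278, 270) 165.92418 [483.8 -38.3 149.7] tool [-28.4   0.5   1.2]
```

The depth image shows the visible finger ends about 42 mm behind the TCP, which disagrees with the stated geometry. I'll check from the scene camera before pushing.

```bash
python3 - <<'E'
from station import grab_frame
import cv2,numpy as np
im,d=grab_frame("scene");np.savez("pics/scene4.npz",im=im,d=d)
cv2.imwrite("pics/scene4.png",cv2.resize(im[60:280,75:295,::-1],None,fx=2.7,fy=2.7,interpolation=cv2.INTER_CUBIC))
im,d=grab_frame("wrist");cv2.imwrite("pics/wrist4.png",cv2.resize(im[200:400,170:390,::-1],None,fx=2.9,fy=2.9,interpolation=cv2.INTER_CUBIC))
E
```

```text
(no output)
```

View pics/scene4.png

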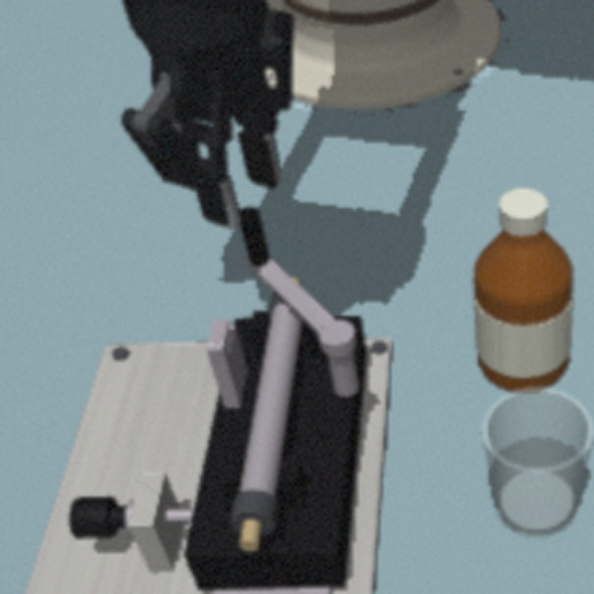

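View pics/wrist4.png

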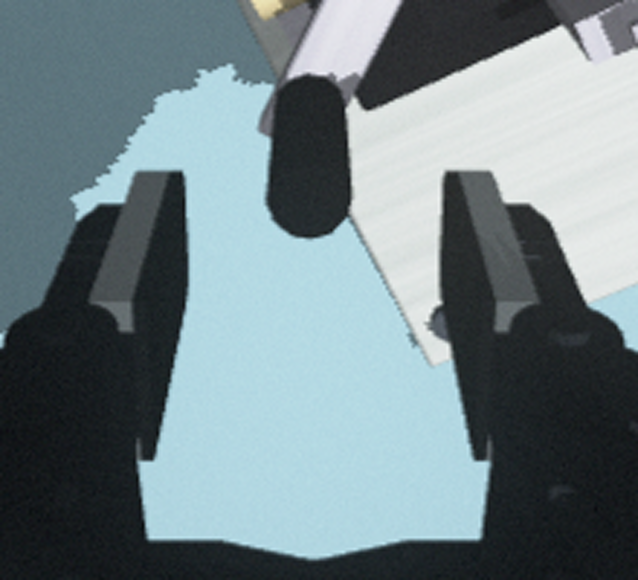

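```bash
python3 - <<'E'
from plan import *
from station import camera_info,grab_frame
c=camera_info("wrist");s=readout.get_state();e=s['ee_pos'];R=Ro.from_quat(s['orientation']).as_matrix()
im,d=grab_frame("wrist")
C=-c['R'].T@c['t'];print("cam tool",(R.T@(C-e)).round(1),"axes in tool",(R.T@c['R'].T).round(2).tolist())
v,u=np.mgrid[0:420,0:560];p=np.stack([(u-c['cx'])/c['fx']*d,(v-c['cy'])/c['fy']*d,d],-1)
X=(p-c['t'])@c['R'];t=(X-e)@R
for uu in(212,218,224,230):
  print(uu,[(vv,t[vv,uu].round(0).tolist()) for vv in range(255,365,12)])
E
```

```text
cam tool [-177.3    0.4  -77.7] axes in tool [[-0.0, -0.31, 0.95], [1.0, -0.0, 0.0], [0.0, 0.95, 0.31]]
212 [(255, [123.0, -60.0, 66.0]), (267, [123.0, -60.0, 78.0]), (279, [-57.0, -24.0, -10.0]), (291, [-66.0, -23.0, -10.0]), (303, [-74.0, -21.0, -11.0]), (315, [-74.0, -21.0, -7.0]), (327, [-80.0, -21.0, -6.0]), (339, [-93.0, -18.0, -12.0]), (351, [-103.0, -16.0, -16.0]), (363, [-107.0, -15.0, -16.0])]
218 [(255, [123.0, -54.0, 66.0]), (267, [-48.0, -23.0, -11.0]), (279, [-58.0, -22.0, -11.0]), (291, [-66.0, -21.0, -10.0]), (303, [-73.0, -19.0, -11.0]), (315, [-74.0, -19.0, -7.0]), (327, [-73.0, -20.0, -1.0]), (339, [-74.0, -20.0, 3.0]), (351, [-75.0, -20.0, 7.0]), (363, [122.0, -60.0, 186.0])]
224 [(255, [123.0, -49.0, 66.0]), (267, [-47.0, -21.0, -10.0]), (279, [-58.0, -20.0, -11.0]), (291, [-63.0, -19.0, -9.0]), (303, [-65.0, -19.0, -5.0]), (315, [-66.0, -19.0, -1.0]), (327, [-67.0, -19.0, 4.0]), (339, [-68.0, -19.0, 8.0]), (351, [-70.0, -19.0, 11.0]), (363, [124.0, -54.0, 187.0])]
230 [(255, [124.0, -43.0, 66.0]), (267, [-46.0, -19.0, -10.0]), (279, [-48.0, -19.0, -5.0]), (291, [-49.0, -19.0, -0.0]), (303, [-50.0, -19.0, 5.0]), (315, [-52.0, -19.0, 9.0]), (327, [123.0, -46.0, 144.0]), (339, [124.0, -47.0, 158.0]), (351, [122.0, -47.0, 171.0]), (363, [123.0, -48.0, 187.0])]
```

```bash
python3 - <<'E'
from plan import *
from h import *
from station import camera_info
c=camera_info("scene");s=readout.get_state();e=s['ee_pos'];R=Ro.from_quat(s['orientation']).as_matrix()
for x in(-6,-42):
  for y in(-19,19): 
    q=np.array(proj(c,e+R@[x,y,11]));q2=np.array(proj(c,e+R@[x,y,-11]));print(x,y,((q-[75,60])*2.7).round(),((q2-[75,60])*2.7).round())
E
```

```text
-6 -19 [255. 218.] [283. 226.]
-6 19 [222. 252.] [251. 261.]
-42 -19 [245. 174.] [274. 182.]
-42 19 [210. 208.] [240. 217.]
```

Both cameras agree that the finger tips are about 42 mm behind the reported TCP at this opening, roughly 36 mm shorter than stated, so nothing has engaged the post yet. I'll plan with the measured tips and descend another 38 mm, watching the force.

```bash
python3 -m creep '[[0.45,1.5,0,0,0],[0.45,3,0,0,0],[0.45,3.8,0,0,0],[0.45,3.8,0,0,0]]'; python3 - <<'E'
from plan import *
from station import grab_frame
import cv2
im,dd=grab_frame("wrist");cv2.imwrite("pics/wrist5.png",im[:,:,::-1])
s=readout.get_state();R=Ro.from_quat(s['orientation']).as_matrix()
print(s['ee_pos'],s['contact_force'],s['q'])
for a in np.arange(.9,-.11,-.1):
    P=np.array([*post(a),s['ee_pos'][2]]);print(round(a,2),(R.T@(P-s['ee_pos'])/10).round(2))
E
```

```text
clock: 2.9
ee_pos: [483.7, -36.2, 82.5]
orientation: [-0.601, -0.373, 0.601, -0.372]
contact_force: [0.4, 0.6, 0.2]
gripper_width: 38.4
[484.10923882 -36.32374296  83.30797858] [0.2417313  0.40732228 0.22224182] [-2.33836406e-01  3.14846008e-02  1.80001464e+00  1.10963075e-04
  1.31019532e+00  2.27121012e-01]
0.9 [-0.   -0.01  0.1 ]
0.8 [-0.    0.84  0.45]
0.7 [-0.    1.72  0.72]
0.6 [-0.    2.62  0.9 ]
0.5 [-0.    3.54  0.99]
0.4 [-0.    4.46  0.98]
0.3 [-0.    5.37  0.89]
0.2 [-0.    6.27  0.7 ]
0.1 [-0.    7.15  0.42]
0.0 [-0.    8.    0.06]
-0.1 [-0.    8.8  -0.39]
```

View pics/wrist5.png

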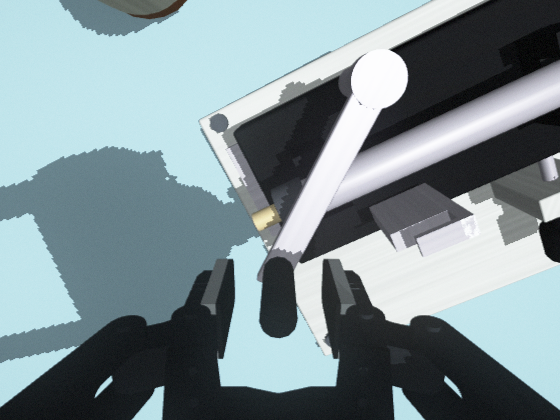

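The post is now properly between the pads: post rows 258–338, pads 262–355. Now I'll sweep it along the arc, with the trailing jaw pushing.

```bash
python3 -m creep '[[0.45,0,0.6,0.1,0],[0.45,0,1.2,0.1,0],[0.45,0,2,0.45,0],[0.45,0,2.9,0.7,0],[0.45,0,3.8,0.9,0],[0.45,0,4.7,1,0],[0.45,0,5.6,1,0],[0.45,0,6.5,0.9,0],[0.45,0,7.3,0.75,0],[0.45,0,7.3,0.75,0]]'; python3 - <<'E'
from plan import *
from station import grab_frame
import cv2
im,dd=grab_frame("wrist");cv2.imwrite("pics/wrist6.png",im[:,:,::-1])
s=readout.get_state();print(s['contact_force'])
E
```

```text
clock: 3.95
ee_pos: [547.0, -75.7, 82.8]
orientation: [0.601, 0.373, -0.601, 0.373]
contact_force: [-0.6, -0.6, -0.2]
gripper_width: 38.4
[-0.28074337  0.63527509  0.54416333]
```

View pics/wrist6.png

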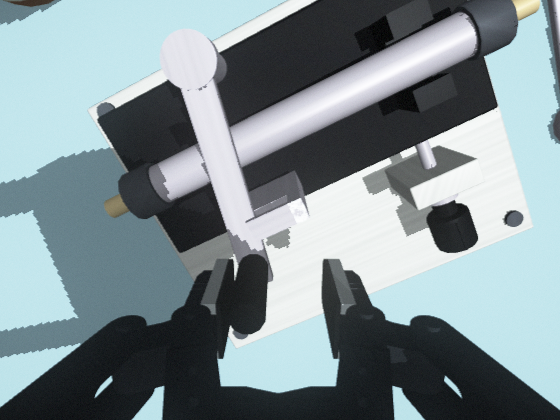

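The gate is swinging with the trailing jaw on the post at (250,290), and the bar is near the catch. I'll finish slowly.

```bash
python3 -m creep '[[0.45,0,0.5,-0.15,0],[0.45,0,1,-0.3,0],[0.45,0,1.4,-0.45,0],[0.45,0,1.6,-0.55,0],[0.45,0,1.8,-0.65,0],[0.45,0,1.8,-0.65,0]]'; python3 - <<'E'
from plan import *
from h import *
from station import grab_frame,camera_info
import cv2
c=camera_info("wrist")
im,dd=grab_frame("wrist");cv2.imwrite("pics/wrist7.png",im[:,:,::-1])
s=readout.get_state();print(s['contact_force'],s['ee_pos'],[np.round(proj(c,[*post(a),148])) for a in(0,.1,.2)])
E
```

```text
clock: 4.6
ee_pos: [565.3, -77.6, 83.0]
orientation: [0.601, 0.373, -0.601, 0.373]
contact_force: [-0.2, -0.8, 0.7]
gripper_width: 38.2
[0.42351547 0.17782186 0.34480325] [565.21193932 -77.66938896  83.0271514 ] [array([246., 314.]), array([223., 323.]), array([199., 330.])]
```

View pics/wrist7.png

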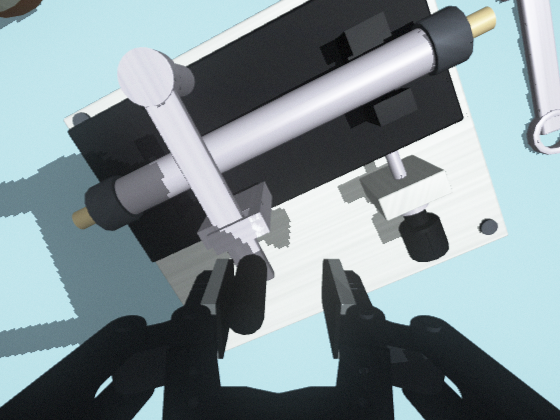

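The post top at about (247,318) is close to where the closed gate should put it, (246,314), but I see no stop force yet. I'll nudge on until the stop is felt.

```bash
python3 -m creep '[[0.45,0,0.1,-0.05,0],[0.45,0,0.2,-0.1,0],[0.45,0,0.3,-0.15,0],[0.45,0,0.3,-0.15,0]]'; python3 -m creep '[[0.45,0,0.1,-0.05,0],[0.45,0,0.2,-0.1,0],[0.45,0,0.3,-0.15,0],[0.45,0,0.3,-0.15,0]]'
```

```text
clock: 5.05
ee_pos: [566.2, -77.7, 82.7]
orientation: [-0.599, -0.374, 0.602, -0.372]
contact_force: [-21.2, -1.2, 8.3]
gripper_width: 38.5
clock: 5.45
ee_pos: [566.7, -77.8, 82.3]
orientation: [-0.598, -0.375, 0.604, -0.37]
contact_force: [-48.5, -3.2, 19.8]
gripper_width: 38.6
```

The stop is solid: 48 N along -x and the jaw no longer advances. I'll back off so the post floats between the jaws, then lift.

```bash
python3 -m creep '[[0.45,0,-0.5,0.1,0],[0.45,0,-1.3,0.2,0],[0.45,0,-1.3,0.2,0],[0.45,0,-1.3,0.2,0]]'; python3 -m creep '[[0.45,-3,0,0,0],[0.45,-6,0,0,0],[0.45,-10,0,0,0],[0.45,-13,0,0,0],[0.45,-13,0,0,0],[0.45,-13,0,0,0]]';  python3 - <<'E'
from plan import *
from h import *
from station import grab_frame,camera_info
import cv2
c=camera_info("wrist")
im,dd=grab_frame("wrist");cv2.imwrite("pics/wrist8.png",im[:,:,::-1])
np.savez("pics/wrist8.npz",im=im,d=dd,**{k:c[k] for k in c})
s=readout.get_state();print(s['contact_force'],s['ee_pos'],[np.round(proj(c,[*post(a),148])) for a in(0,.1,.2)],proj(c,[*H,110]))
E
```

```text
clock: 5.85
ee_pos: [559.5, -73.7, 83.2]
orientation: [0.601, 0.372, -0.601, 0.373]
contact_force: [0.8, -0.2, 0.5]
gripper_width: 38.5
clock: 6.45
ee_pos: [559.7, -73.8, 213.2]
orientation: [0.601, 0.372, -0.601, 0.373]
contact_force: [-0.8, 0.4, -0.4]
gripper_width: 38.5
[-0.2056717   0.12356573  0.18912433] [559.22519374 -73.6539447  212.20415695] [array([271., 206.]), array([259., 211.]), array([247., 215.])] (np.float64(215.94947881394125), np.float64(83.77236304944668))
```

View pics/wrist8.png

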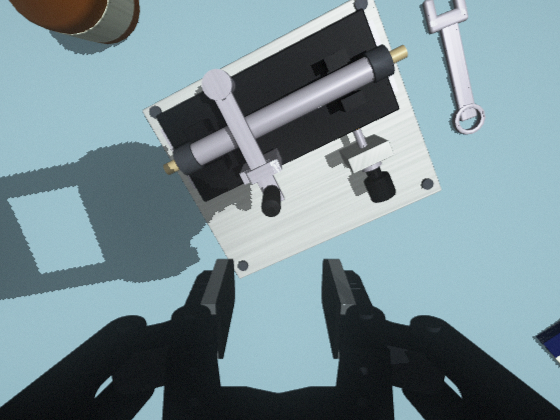

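The post top sits at (271,207), matching the prediction for a closed gate (271,206), so the gate is closed at 0 rad. Next I'll measure the knob from the depth picture and bolts.

```bash
python3 - <<'E'
from plan import *
from h import *
z=np.load("pics/wrist8.npz");c={k:z[k] for k in("fx","fy","cx","cy","R","t")};d=z['d'];im=z['im']
for q in((155,111),(361,5),(427,184),(243,266)):
  b=ray(c,*q,12)[:2];print("bolt",((b-O)@ex).round(1),((b-O)@ey).round(1))
v,u=np.mgrid[0:420,0:560];p=np.stack([(u-c['cx'])/c['fx']*d,(v-c['cy'])/c['fy']*d,d],-1)
X=(p-c['t'])@c['R'];hx=(X[...,:2]-O)@ex;hy=(X[...,:2]-O)@ey
m=(hx>-95)&(hx<-35)&(hy>-85)&(hy<-35)&(X[...,2]>30)
dark=m&(im.max(2)<70)
for x0 in range(-90,-35,3):
  k=dark&(hx>=x0)&(hx<x0+3)
  if k.sum()>3: print(x0,k.sum(),"y",np.percentile(hy[k],[2,98]).round(1),"zmax",np.percentile(X[...,2][k],97).round(1), "y at top",hy[k&(X[...,2]>np.percentile(X[...,2][k],85))].mean().round(1))
E
```

```text
bolt 97.6 111.7
bolt 94.6 -112.3
bolt -97.1 -111.3
bolt -96.3 113.2
-78 10 y [-66.5 -49.9] zmax 57.4 y at top -58.0
-75 68 y [-69.1 -47.3] zmax 57.8 y at top -58.1
-72 75 y [-70.6 -47.1] zmax 57.8 y at top -59.7
-69 72 y [-69.6 -47.5] zmax 57.6 y at top -59.7
-66 74 y [-70.5 -47.3] zmax 58.0 y at top -59.7
-63 81 y [-70.5 -46.9] zmax 57.9 y at top -58.7
-60 75 y [-70.3 -46.9] zmax 58.0 y at top -60.0
-57 85 y [-70.2 -46.9] zmax 58.1 y at top -59.3
-54 122 y [-69.6 -48.1] zmax 56.7 y at top -59.4
-51 42 y [-65.4 -52.4] zmax 51.9 y at top -58.8
-48 43 y [-64.7 -52.5] zmax 52.0 y at top -58.9
-45 6 y [-61.5 -56. ] zmax 52.0 y at top -59.4
```

The knob head runs from holder x -77 to -53, so its middle is at (-65,-59.3) with the top at z 58. The neck and nut positions agree with this. Before going down beside the 64 mm bracket, I'll check how far back the gripper body really begins.

```bash
python3 - <<'E'
from plan import *
from h import *
z=np.load("pics/wrist8.npz");c={k:z[k] for k in("fx","fy","cx","cy","R","t")};d=z['d'];im=z['im']
# tool frame from fixed camera-in-tool mount
s=readout.get_state();e=s['ee_pos'];R=Ro.from_quat(s['orientation']).as_matrix()
v,u=np.mgrid[0:420,0:560];p=np.stack([(u-c['cx'])/c['fx']*d,(v-c['cy'])/c['fy']*d,d],-1)
t=((p-c['t'])@c['R']-e)@R
for q in((280,395),(280,410),(240,400),(320,400),(200,400),(180,360),(130,330),(60,400),(430,330),(227,267),(231,316)): print(q,t[q[1],q[0]].round(0))
k=d<135
m=(np.abs(t[...,1])<75)&(t[...,0]<-30)&(d>0)
for x0 in range(-140,-35,8):
  kk=m&(t[...,0]>=x0)&(t[...,0]<x0+8)
  if kk.sum()>5: print(x0,kk.sum(),"y",t[kk][:,1].min().round(),t[kk][:,1].max().round(),"z",t[kk][:,2].min().round(),t[kk][:,2].max().round())
print(rel([*(O-66*ex-59.3*ey),150],(1,0))[:2],s['q'].round(2),rel([*(O-66*ex-59.3*ey),150],-ey)[1])
E
```

```text
(280, 395) [-111.    1.   -9.]
(280, 410) [-116.    1.  -10.]
(240, 400) [-114.   -8.  -11.]
(320, 400) [-114.   10.  -11.]
(200, 400) [-119.  -16.  -16.]
(180, 360) [-108.  -23.  -16.]
(130, 330) [-90. -42. -12.]
(60, 400) [-114.  -48.  -11.]
(430, 330) [-90.  45. -11.]
(227, 267) [-49. -19. -11.]
(231, 316) [-50. -19.  11.]
-132 46 y -21.0 23.0 z -18.0 -17.0
-124 6483 y -61.0 62.0 z -18.0 -7.0
-116 10226 y -61.0 62.0 z -18.0 1.0
-108 5409 y -58.0 59.0 z -18.0 10.0
-100 7722 y -55.0 57.0 z -16.0 14.0
-92 5664 y -53.0 54.0 z -14.0 14.0
-84 1692 y -50.0 50.0 z -14.0 7.0
-76 1554 y -32.0 33.0 z -11.0 13.0
-68 1171 y -33.0 34.0 z -11.0 12.0
-60 986 y -32.0 34.0 z -11.0 12.0
-52 819 y -32.0 33.0 z -11.0 12.0
-44 320 y -30.0 31.0 z -11.0 12.0
(array([ 6.21, 10.23,  1.43]), np.float64(-0.46099114791635554)) [-0.27  0.12  1.44  0.    1.58  0.19] -0.4551948201260987
```

The body begins about 50 mm behind the pad centre, so it will be around z 95, clear of the bracket. Only the reported TCP is offset. Now I'll move above the knob.

```bash
python3 -m creep '[[0.6,0,3,0.4,-0.1],[0.7,0,6,0.8,-0.2],[0.75,0,9,1.2,-0.3],[0.75,0,10.2,1.4,-0.4],[0.75,0,10.2,1.4,-0.455],[0.75,0,10.2,1.4,-0.455],[0.75,0,10.2,1.4,-0.455]]'; python3 - <<'E'
from plan import *
from h import *
from station import grab_frame,camera_info
import cv2
c=camera_info("wrist");print(rel([*(O-66*ex-59.3*ey),0],-ey)[:2])
im,d=grab_frame("wrist");cv2.imwrite("pics/wrist9.png",im[:,:,::-1])
v,u=np.mgrid[0:420,0:560];p=np.stack([(u-c['cx'])/c['fx']*d,(v-c['cy'])/c['fy']*d,d],-1)
X=(p-c['t'])@c['R'];hx=(X[...,:2]-O)@ex;hy=(X[...,:2]-O)@ey
m=(hx>-95)&(hx<-35)&(hy>-85)&(hy<-35)&(X[...,2]>30)&(X[...,2]<75)
dark=m&(im.max(2)<70)
for x0 in range(-90,-35,3):
  k=dark&(hx>=x0)&(hx<x0+3)
  if k.sum()>3: print(x0,k.sum(),"y",np.percentile(hy[k],[2,98]).round(1),"zmax",np.percentile(X[...,2][k],97).round(1))
s=readout.get_state();print(s['ee_pos'],s['gripper_width'],s['q'].round(2))
E
```

```text
clock: 7.2
ee_pos: [644.1, -131.4, 211.9]
orientation: [-0.502, -0.499, 0.502, -0.498]
contact_force: [-0.1, 0.5, 0.1]
gripper_width: 64.1
(array([21.19,  0.06,  0.06]), np.float64(-0.0020513893339957345))
-78 18 y [-68.5 -49.9] zmax 56.9
-75 69 y [-70.8 -47.9] zmax 57.9
-72 81 y [-70.8 -47.6] zmax 58.0
-69 75 y [-70.8 -47.1] zmax 58.2
-66 83 y [-71.2 -46.7] zmax 58.0
-63 83 y [-71.8 -46.7] zmax 57.9
-60 84 y [-71.8 -46.7] zmax 57.8
-57 91 y [-70.7 -46.8] zmax 57.6
-54 92 y [-69.  -48.8] zmax 56.7
-51 46 y [-66.  -52.6] zmax 52.0
-48 46 y [-66.  -52.6] zmax 52.5
-45 16 y [-64.7 -53.6] zmax 50.4
[ 644.11419146 -131.37918768  212.35424351] 64.09633326059776 [-0.32  0.32  1.2   0.    1.63 -0.31]
```

View pics/wrist9.png

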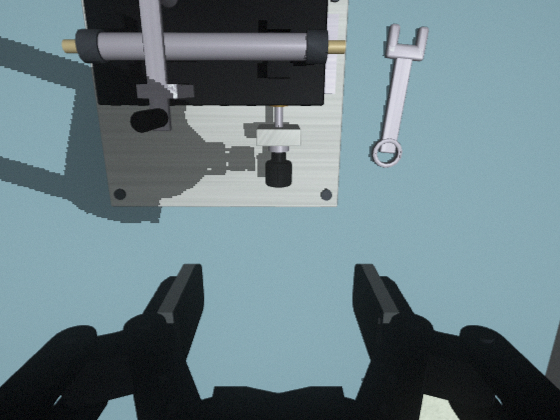

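The knob at (279,169) is centred between the jaws. Descending in two stages.

```bash
python3 -m creep '[[0.75,4,0.05,0.05,0],[0.75,8,0.05,0.05,0],[0.75,12,0.05,0.05,0],[0.75,15,0.05,0.05,0],[0.75,17,0.05,0.05,0],[0.75,17,0.05,0.05,0],[0.75,17,0.05,0.05,0]]'; python3 - <<'E'
from plan import *
from h import *
from station import grab_frame,camera_info
import cv2
c=camera_info("wrist");print(rel([*(O-66*ex-59.3*ey),-10],-ey)[:2])
im,d=grab_frame("wrist");cv2.imwrite("pics/wrist10.png",im[:,:,::-1])
E
```

```text
clock: 7.95
ee_pos: [645.0, -132.0, 43.7]
orientation: [0.502, 0.498, -0.502, 0.498]
contact_force: [0.7, 0.1, 1.2]
gripper_width: 64.0
(array([ 5.37, -0.06, -0.01]), np.float64(-0.0008093926860068823))
```

View pics/wrist10.png

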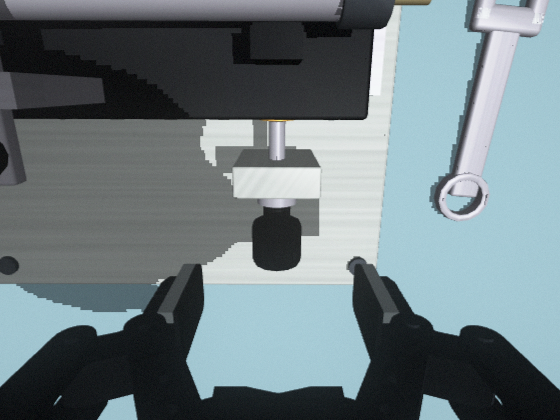

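```bash
python3 -m creep '[[0.75,1.5,0,0,0],[0.75,3,0,0,0],[0.75,4.2,0,0,0],[0.75,5.2,0,0,0],[0.75,5.2,0,0,0],[0.75,5.2,0,0,0]]'; python3 - <<'E'
from plan import *
from h import *
from station import grab_frame,camera_info
import cv2
c=camera_info("wrist");print(rel([*(O-66*ex-59.3*ey),-10],-ey)[:2])
im,d=grab_frame("wrist");cv2.imwrite("pics/wrist11.png",im[:,:,::-1])
s=readout.get_state();e=s['ee_pos'];R=Ro.from_quat(s['orientation']).as_matrix()
v,u=np.mgrid[0:420,0:560];p=np.stack([(u-c['cx'])/c['fx']*d,(v-c['cy'])/c['fy']*d,d],-1)
X=(p-c['t'])@c['R'];hx=(X[...,:2]-O)@ex;hy=(X[...,:2]-O)@ey;t=(X-e)@R
for q in((196,272),(196,280),(190,300),(360,275),(279,320),(279,300),(279,340)):print(q,"tool",t[q[1],q[0]].round(1),"holder",hx[q[1],q[0]].round(1),hy[q[1],q[0]].round(1),X[q[1],q[0],2].round(1))
E
```

```text
clock: 8.6
ee_pos: [644.9, -132.1, -9.1]
orientation: [-0.501, -0.499, 0.502, -0.498]
contact_force: [0.3, 0.3, 0.2]
gripper_width: 63.8
(array([ 0.09, -0.05, -0.01]), np.float64(-0.00024029042568929349))
(196, 272) tool [-49.9 -32.3  -9.5] holder -56.7 -27.7 41.2
(196, 280) tool [-51.3 -32.2  -6.7] holder -59.5 -27.8 42.6
(190, 300) tool [-61.7 -32.3  -4.4] holder -61.8 -27.7 53.0
(360, 275) tool [-50.5  32.1  -8.4] holder -57.8 -92.1 41.9
(279, 320) tool [-66.1   0.3   1.1] holder -67.3 -60.2 57.5
(279, 300) tool [-65.5   0.3  -6.7] holder -59.5 -60.3 56.8
(279, 340) tool [-7.6  0.5 55.7] holder -121.9 -60.5 -1.0
```

View pics/wrist11.png

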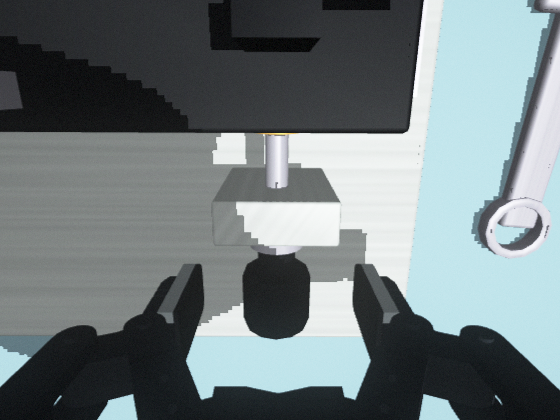

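The knob is between the pads, which will swing forward to roughly knob mid-height on closing. I'll go 3 mm lower and close.

```bash
python3 -m creep '[[0.75,0.3,0,0,0],[0.5,0.3,0,0,0],[0.3,0.3,0,0,0],[0.1,0.3,0,0,0],[0,0.3,0,0,0],[0,0.3,0,0,0],[0,0.3,0,0,0],[0,0.3,0,0,0]]'; python3 - <<'E'
from station import grab_frame
import cv2
im,d=grab_frame("wrist");cv2.imwrite("pics/wrist12.png",im[:,:,::-1])
E
```

```text
clock: 9.45
ee_pos: [644.3, -132.1, -11.6]
orientation: [-0.501, -0.499, 0.502, -0.498]
contact_force: [-8.0, -0.4, 6.8]
gripper_width: 24.6
```

View pics/wrist12.png

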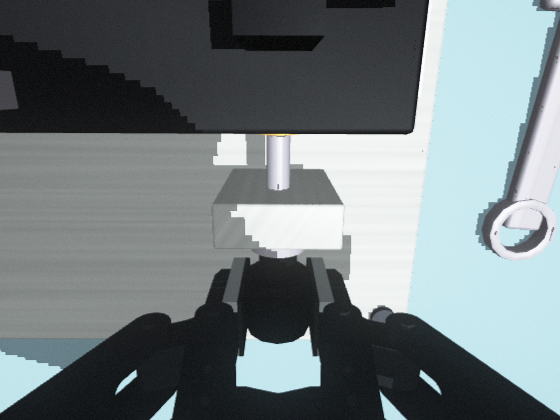

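The knob is gripped, width 24.6 mm. Now pulling along the tool's +z (holder -x).

```bash
python3 -m creep '[[0,0.3,0,0.3,0],[0,0.3,0,0.6,0],[0,0.3,0,0.9,0],[0,0.3,0,1.2,0],[0,0.3,0,1.5,0],[0,0.3,0,1.8,0],[0,0.3,0,1.9,0],[0,0.3,0,1.9,0],[0,0.3,0,1.9,0]]'; python3 - <<'E'
from station import grab_frame
import cv2
im,d=grab_frame("wrist");cv2.imwrite("pics/wrist13.png",im[:,:,::-1])
E
```

```text
clock: 10.4
ee_pos: [644.5, -150.3, -12.3]
orientation: [0.502, 0.499, -0.501, 0.498]
contact_force: [-20.6, 11.3, 35.6]
gripper_width: 24.9
```

View pics/wrist13.png

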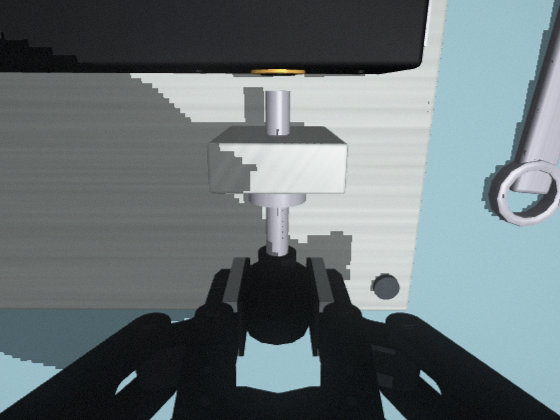

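The pin tip is clear of the brass-rimmed hole: tip at about (278,93), rim at (278,72). I carried the 3 mm downshift over again by mistake, which gives a 35 N vertical preload. I'll relieve it and pull the last millimetre.

```bash
python3 -m creep '[[0,-0.15,-0.05,0.05,0],[0,-0.3,-0.1,0.1,0],[0,-0.3,-0.1,0.1,0],[0,-0.3,-0.1,0.1,0]]'
```

```text
clock: 10.85
ee_pos: [644.1, -150.6, -11.6]
orientation: [0.502, 0.499, -0.501, 0.498]
contact_force: [1.2, 11.2, 4.9]
gripper_width: 24.4
```

The forces are now low: 11.2 N along the spring, where 18.5 mm of draw predicts 11.4 N. I'll hold about a second, check for creep, and verify the gate and column.

```bash
python3 -m creep '[[0,0,0,0.05,0],[0,0,0,0.05,0],[0,0,0,0.05,0],[0,0,0,0.05,0],[0,0,0,0.05,0],[0,0,0,0.05,0],[0,0,0,0.05,0],[0,0,0,0.05,0],[0,0,0,0.05,0],[0,0,0,0.05,0]]'; python3 - <<'E'
from plan import *
from h import *
from station import grab_frame,camera_info
import cv2
c=camera_info("wrist")
im,d=grab_frame("wrist");cv2.imwrite("pics/wrist14.png",im[:,:,::-1])
v,u=np.mgrid[0:420,0:560];p=np.stack([(u-c['cx'])/c['fx']*d,(v-c['cy'])/c['fy']*d,d],-1)
X=(p-c['t'])@c['R'];hx=(X[...,:2]-O)@ex;hy=(X[...,:2]-O)@ey
k=(np.abs(hy+59.5)<2.5)&(X[...,2]>40)&(X[...,2]<60)&(hx>-30)&(hx<-1)
print("pin tip hx",hx[k].max() if k.any() else None,"zmax",X[...,2][k].max() if k.any() else None)
k=(np.abs(hy+59.5)<4)&(X[...,2]>54)&(X[...,2]<62)&(hx<-45)&(np.abs(u-279)<12)
print("head hx",np.percentile(hx[k],[1,99]))
print(readout.get_state()['contact_force'])
im,d=grab_frame("scene");s=cv2.resize(im[60:300,75:295,::-1],None,fx=2.4,fy=2.4,interpolation=cv2.INTER_CUBIC);cv2.imwrite("pics/scene14.png",s)
cs=camera_info("scene");print([((np.array(proj(cs,[*post(a),148]))-[75,60])*2.4).round() for a in(0,.1)])
E
```

```text
clock: 11.85
ee_pos: [644.0, -151.1, -11.6]
orientation: [0.502, 0.499, -0.501, 0.498]
contact_force: [-0.7, 11.8, 4.9]
gripper_width: 24.2
pin tip hx -1.02563310476147 zmax 59.79398253735371
head hx [-94.73258455 -71.63999935]
[-0.12771772 11.89771365  5.38255892]
[array([153., 259.]), array([156., 250.])]
```

View pics/wrist14.png

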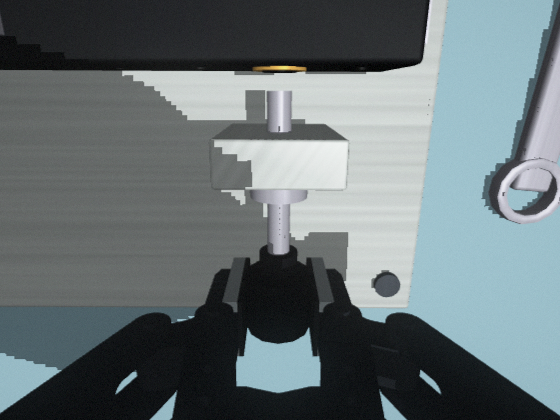

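View pics/scene14.png

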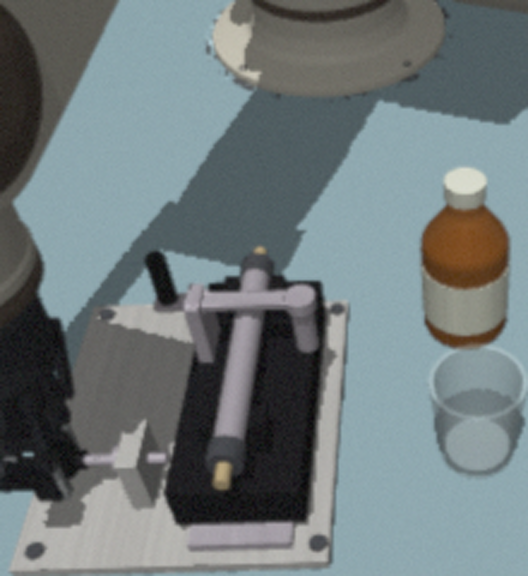

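The head now spans holder x -95 to -72, so it has been drawn about 19 mm, and the pin is visibly clear of the hole. The gate bar is in the catch with its post top at about (153,258), where (153,259) is closed. The column is in its cradles, and there is no creep and no slip.

```bash
python3 - <<'E'
from station import workorder,readout
print(workorder.close_job()); print(readout.get_state()['clock'])
E
```

```text
the job is handed in; nothing more can be done
None
the job is handed in; nothing more can be done
```

The gate is closed in its catch, and I handed the job in with the gripper holding the plunger knob drawn back. No verdict was reported.

- **Gate:** I swung it from about 0.9 rad until it stopped solidly against the catch. In the wrist and scene pictures its post then sat within about 2 px of the closed position.
- **Plunger:** I gripped the knob and drew it back about 19 mm. The spring force read 11.8 N, where that draw predicts about 11.6 N. The pin tip was visibly clear of the seat hole, and nothing slipped during a 1 s hold.
- **Other objects:** in the last picture the column lay in its cradles, and the bottle, beaker and spanner looked undisturbed. I judged these by eye and did not measure them.
- **Time:** the last reading before hand-in was about 12 s of the 51 s allowed.

These points disagreed with the description or went differently than planned:
- **Fingers shorter than stated:** both cameras showed the finger tips about 36 mm behind the reported tool point. My first descent therefore did not reach the post, and I planned from the measured tips after that.
- **Extra press on the knob:** during the pull I repeated a 3 mm downshift by mistake. It raised the force to about 35 N upward and 21 N sideways, and I relieved it before the final hold.
- **Hard push on the gate stop:** the wrist force reached about 52 N while seating the gate. That is below the 120 N wrist limit. I took it to be at the fingertips rather than the gripper body, which has the 40 N limit, but did not check.
- **Grip width:** it read 24.2–24.9 mm on the 26 mm knob.

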